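# Put the spare pump cassette away in a short-opening drawer

### The arm

A 7-joint arm with a two-finger parallel gripper is mounted at the origin on a cart in front of the work surface, level with it; the furniture and walls round the work are solid. World frame = base frame: x ahead of the robot, y to its left, z up, the work surface at z = 0. Lengths are in m, angles in rad, forces in N, time in s.
With the tool pointing down it reaches from about 0.4 to 0.85 m from the base axis. Payload 4.4 kg.
Tool frame: the origin (TCP) lies between the finger pads; the fingertips stand 25 mm ahead of it and the grasp point (between the pads) lies 6 mm ahead of it (env.tip_reach is the z of the fingertips in the tool frame, in m); z points along the fingers, y is the line along which they close (so a half turn about z gives the same grasp; the last joint's range is limited). The gripper opens to 94 mm and grips with 3 to 60 N. Pads are 16 mm wide; open, the fingers measure 119 mm over their backs; the gripper's body (75 mm by 177 mm) begins 78 mm behind the grasp point.
Start: joints at [1.131, 0.628, 0.038, 1.517, -0.027, 0.996, -0.02], TCP at [0.237, -0.605, 0.23] pointing down, gripper open.
Joint ranges: [-3.06, 3.06], [-0.37, 2.12], [-1.25, 1.32], [0.18, 2.47], [-1.1, 4.24], [0.23, 1.98], [-2.94, 2.94]. Speed limits (rad/s): [2.57, 2.57, 3.14, 3.14, 3.14, 3.14, 3.14].

### API

Orientations are given as a unit quaternion [w, x, y, z].
In Python, from plant import env, cams gives the robot as it stands. The module is installed in compiled form; this text tells all that it offers.
- The arm moves only by the tool drive_tool, never from a script. Its argument "moves" is a list of rows, each a list of 5 numbers: the shift along the tool's x, y, z in cm, then the turn about the tool's z in degrees, then the opening, from -1 (shut) to 1 (fully open). A call has exactly 8 rows; each row shifts and turns the commanded pose from where the row before left it, along the tool's axes as they then stand; what a row does not reach is not made up. A row lasts 1/10 s, in which the tool goes at most 50 mm and 8.59 degrees, less where a joint would pass 70% of its speed; a pose out of reach is approached as far as the arm can. A call is refused whole if a number of a shift passes 5 or a number of a turn 8.59, either way. A call with a gripper value outside its range is refused whole. The fingers move at their own pace and stop on an object; "squeeze" is the grip in N (left out, the last holds). Time passes only in rows, so rows that do not move let the fingers close, or fill a call up. It gives the time, the measured TCP pose, the force, the opening and the grip force at its end, in the units of the state.
- env.observe(): the state, without advancing time (a new reading comes with each control period).
- cams.capture(name): name is "scene" or "side" or "wrist"; returns a dict with "frame" (420x560x3 uint8, red, green, blue), "depth" (420x560 float32, m along the optical axis (not along the pixel's ray), 0 where there is no reading), "camera_matrix" (3x3 intrinsics, pixels), "dist_coeffs" ([k1, k2, p1, p2, k3] as OpenCV has them; the pictures are not rectified), "R" (3x3) and "t" (3): a world point X has camera coordinates R X + t; the wrist camera has in their place "T_tool_cam" (4x4, takes a point from camera to tool coordinates, whose origin is the TCP and whose axes are the flange's). Camera axes: x right, y down, z forward; pixel columns grow to the right and rows downward; lengths in m; the calibration is good to about 2 mm. A picture is of the moment at which its call begins: read the wrist's pose just before it.
- env.job_done(): hands the job in; it is judged then, once.
The state is a dict: "time": time; "qpos": joint angles; "joint_vel": joint speeds; "joint_torque": joint torques, N m; "tcp_pos": TCP position; "tcp_rot": TCP orientation; "wrist_force": force on the tool from outside, world axes, zero at the start; "moment": the same for the moment, N m; "opening": opening from 0.0 (shut) to 1.0 (fully open); "grip_force": force on a finger pad.
Only numpy, scipy, OpenCV 4.12 (cv2) and the standard library are available. Lean on these libraries where they do the work, as an engineer would, in place of code of your own. Each camera call takes 0.05 s, during which the arm holds its last target. There are 200 camera calls.

### The job

Put the spare pump cassette away in the empty middle lane of the small drawer unit's top drawer, lying flat and right way up, and push the drawer fully home so that its catch holds it. The drawer has been left part open and comes out to a stop that leaves an opening shorter than the cassette, so one end has to go in first, slanting, under the top of the unit. Do not ram the unit or jam the cassette, and leave the other things on the desk where they are.

Things in the scene. Friction and masses are not known exactly. Their poses are not given: they have to be found in the camera images.
- cassette: Spare pump cassette, clear plastic, 120 (x) x 40 (y) x 38 mm high, about 0.12 kg, loose, right way up on the desk. Origin: centre of its underside, z up, x along its length. A base 14 mm high from x = -59 to +61 mm carries a middle block from x = -34 to +36 mm, top 38 mm above the underside; both y = -20 to +20 mm. Either end may go in first.
- drawer_unit: Small grey bench drawer unit, two white fronts, fixed; 165 deep (x) x 200 wide (y) x 146 mm high. Origin: centre of its underside; x from its front to its back, z up. Its grey top sheet is 6 mm thick, front edge at x = -82.5 mm, underside 60 mm above the lane floor; it overhangs the back of the open drawer. The lower drawer is fixed; its handle reaches x = -121 mm, 40 mm above the desk.
- top_drawer (a joint): How far the top drawer is out, m: 0 = fully home, 0.100 = at its stop; it slides to the unit's -x. Equals the clear opening between the inside of the drawer front and the edge of the unit's top. A few N of friction; over the last 14 mm a sprung roller catch resists with about 8 to 12 N, then snaps over some 5 mm before home and holds; let go sooner, it pushes the drawer out a little.
- lane (a point): Centre of the floor of the empty middle lane (moves with the drawer; axes as drawer_unit; 80 mm above the desk). Lane 140 long (x) x 46 mm wide (y) between dividers 3 mm thick, 12 mm high. At x = -70 mm the drawer front (12 mm thick, top 54 mm above the lane floor), at x = +70 mm the back wall, 40 mm high. Sides at y = +-86 mm. Small fixed things up to 20 mm high lie over 50 mm off the middle.
- front_edge (a point): Middle of the inner upper edge of the top drawer's front (moves with the drawer; axes as drawer_unit). The front is 197 mm wide, 64 mm high, its outer face 12 mm to -x. The steel bow handle's bar, 8 mm thick and 60 mm long in y, is 34 mm to -x of this point and 24 mm below it.
- steel_puck: Bystander: bright steel puck, 64 mm diameter, 31 mm high, origin at the centre of its underside.
- electrode_cell: Bystander: clear electrode cell, 46 x 53 x 44 mm, origin at its underside.
- tape_roll: Bystander: roll of cream tape lying flat, 58 mm diameter, 20 mm high, origin at the centre of its underside.
- timer: Bystander: white timer with three keys, 62 x 66 x 20 mm, origin at the centre of its underside.
- slide_box: Bystander: blue carton of slides, 28 x 78 x 27 mm, origin at the centre of its underside.
Mind the look-alikes: they are no part of the job. Of the things that look like the cassette, the larger one is meant.

How it is judged:
On the way:
1. the cassette lies flat in the middle lane of the top drawer before the drawer is shut (x of cassette in the frame of lane between -0.014 and 0.014 m and y of cassette in the frame of lane between -0.007 and 0.007 m and z of cassette in the frame of lane between -0.004 and 0.005 m and angle between cassette's own z axis and vertical below 0.08 rad and value of joint top_drawer above 0.01 m), for 0.2 s.
At the end, for the whole second after the job is handed in: The drawer is fully home (within 3 mm) and stays there; the cassette lies at rest right way up and flat (tilt under 0.08 rad) on the floor of the middle lane (origin within 14 mm of the lane's centre along it, 7 mm across it, 5 mm in height) (x of cassette in the frame of lane between -0.014 and 0.014 m and y of cassette in the frame of lane between -0.007 and 0.007 m and z of cassette in the frame of lane between -0.004 and 0.005 m and angle between cassette's own z axis and vertical below 0.08 rad and value of joint top_drawer below 0.003 m and linear speed of cassette below 0.02 m/s); the robot touches nothing.
It fails at once if the fingers ram or press the drawer unit with more than 120 N (contact force between the fingers and drawer_unit above 120 N).
It fails at once if the cassette is jammed in the drawer unit with more than 100 N (contact force between cassette and drawer_unit above 100 N).
It fails at once if a bystander (steel puck, electrode cell, tape roll, timer or slide box) is moved by more than 25 mm (distance of any of steel_puck, electrode_cell, tape_roll, timer, slide_box from where it was at the start of the episode above 0.025 m).
It also fails if it takes over 67 s, if anything falls off the work surface, if the arm or the gripper's body presses on something with over 40 N, if the wrist force passes 120 N, or if a joint passes its speed limit or range.

## Working session

There is one attempt and no reset: what is moved stays moved. The work goes in short steps, Python scripts to look and compute and a tool call to move; the robot and the scene stay as the last step left them, time stands still between calls to the robot, and variables do not carry over. Pictures are saved under pics/ and viewed, at most 10 in all, crops included, and the job is handed in when it is done.

Besides the shell and the picture viewer there is one more tool, called in YAML: its name, and indented under it one key for each argument. drive_tool: Moves the arm, as the interface text tells. Its arguments: {"type":"object","properties":{"moves":{"type":"array"},"squeeze":{"type":"number"}},"required":["moves"]}

```bash
mkdir -p pics; ls; python3 - <<'E'
from plant import env, cams
import cv2, numpy as np, pickle
s=env.observe(); print({k:np.round(v,3) for k,v in s.items()})
d={}
for n in ("scene","side","wrist"):
    c=cams.capture(n); d[n]=c
    cv2.imwrite(f"pics/{n}0.png",c["frame"][:,:,::-1])
    print(n,{k:np.round(v,3).tolist() for k,v in c.items() if k not in("frame","depth")})
pickle.dump(d,open("d0.pkl","wb"))
E
```

```text
pics
{'time': np.float64(0.0), 'qpos': array([ 1.131,  0.629,  0.038,  1.518, -0.027,  0.996, -0.02 ]), 'joint_vel': array([-0.001,  0.   ,  0.   , -0.   , -0.   ,  0.001, -0.001]), 'joint_torque': array([ 0.0000e+00, -5.4973e+01,  1.1440e+00, -1.8664e+01, -5.2000e-02,
        2.4000e-02,  0.0000e+00]), 'tcp_pos': array([ 0.237, -0.605,  0.23 ]), 'tcp_rot': array([-0.001,  0.983,  0.186, -0.   ]), 'wrist_force': array([ 0.64 ,  0.098, -0.801]), 'moment': array([ 0.027, -0.   ,  0.023]), 'grip_force': np.float64(0.0), 'opening': np.float64(0.999)}
scene {'camera_matrix': [[433.122, 0.0, 286.389], [0.0, 433.122, 212.694], [0.0, 0.0, 1.0]], 'dist_coeffs': [-0.108, 0.0, 0.0, 0.0, 0.0], 'R': [[-0.885, -0.466, -0.002], [-0.247, 0.472, -0.846], [0.395, -0.748, -0.533]], 't': [0.52, 0.172, 1.087]}
side {'camera_matrix': [[533.76, 0.0, 274.621], [0.0, 533.76, 205.641], [0.0, 0.0, 1.0]], 'dist_coeffs': [-0.095, 0.0, 0.0, 0.0, 0.0], 'R': [[0.999, -0.043, 0.015], [-0.006, -0.464, -0.886], [0.045, 0.885, -0.464]], 't': [-0.547, 0.165, 1.285]}
wrist {'camera_matrix': [[295.037, 0.0, 283.805], [0.0, 295.037, 208.493], [0.0, 0.0, 1.0]], 'dist_coeffs': [-0.017, 0.0, 0.0, 0.0, 0.0], 'T_tool_cam': [[0.001, -0.973, -0.229, 0.065], [1.0, 0.001, -0.0, 0.001], [0.0, -0.229, 0.973, -0.155], [0.0, 0.0, 0.0, 1.0]]}
```

View pics/scene0.png

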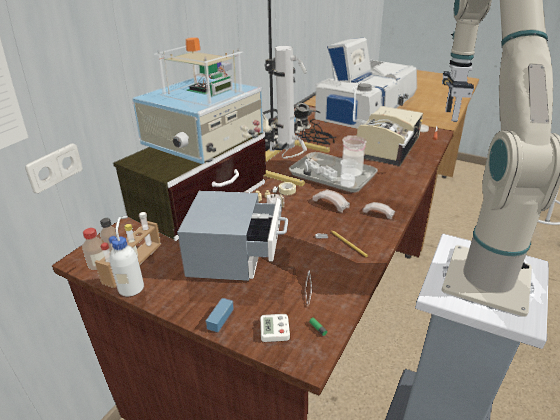

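View pics/side0.png

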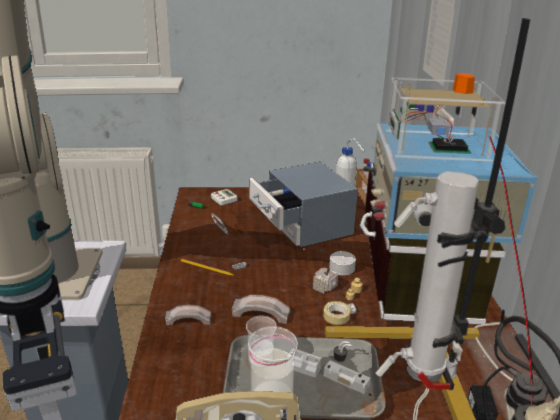

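The scene view shows the larger cassette at about (330,200), with its small look-alike at (378,210). In the side view they are at (261,306) and (188,314). The drawer unit is at scene (225,235), with its drawer open towards the robot. Next I'll get the geometry from depth.

```bash
cat > h.py <<'E'
import numpy as np, cv2, pickle
def world(c,pose=None):
    h,w=c["depth"].shape
    u,v=np.meshgrid(np.arange(w),np.arange(h))
    p=cv2.undistortPoints(np.stack([u,v],-1).reshape(-1,1,2).astype(np.float64),c["camera_matrix"],c["dist_coeffs"]).reshape(h,w,2)
    z=c["depth"].astype(float); P=np.dstack([p[...,0]*z,p[...,1]*z,z])
    if pose is None: W=(P-c["t"])@c["R"]
    else:
        T=c["T_tool_cam"]; W=(P@T[:3,:3].T+T[:3,3])@pose[0].T+pose[1]
    W[z<=0]=np.nan
    return W
def rot(q):
    from scipy.spatial.transform import Rotation as R
    return R.from_quat([q[1],q[2],q[3],q[0]]).as_matrix()
def ray(c,u,v):
    p=cv2.undistortPoints(np.array([[[u,v]]],float),c["camera_matrix"],c["dist_coeffs"])[0,0]
    return -c["R"].T@c["t"], c["R"].T@np.array([p[0],p[1],1.])
def tri(c1,a,c2,b):
    o1,d1=ray(c1,*a);o2,d2=ray(c2,*b)
    s=np.linalg.lstsq(np.stack([d1,-d2],1),o2-o1,rcond=None)[0]
    return (o1+s[0]*d1+o2+s[1]*d2)/2, np.linalg.norm(o1+s[0]*d1-o2-s[1]*d2)
E
python3 - <<'E'
from h import *
d=pickle.load(open("d0.pkl","rb"))
A=cv2.resize(d["scene"]["frame"][170:300,175:405],None,fx=3.4,fy=3.4,interpolation=cv2.INTER_CUBIC)
cv2.imwrite("pics/sc_crop.png",A[:,:,::-1])
B=cv2.resize(d["side"]["frame"][155:335,155:365],None,fx=3.3,fy=3.3,interpolation=cv2.INTER_CUBIC)
cv2.imwrite("pics/si_crop.png",B[:,:,::-1])
for n,pts in (("scene",[(330,200),(325,195),(340,205),(378,210),(225,235),(205,200),(240,200),(275,220),(270,255),(275,328),(220,315),(300,240)]),("side",[(261,306),(245,308),(275,306),(188,314),(320,180),(270,205),(300,190)])):
    W=world(d[n])
    print(n,[(p,np.round(W[p[1],p[0]],3).tolist()) for p in pts])
# top sheet plane region, from scene
for n in("scene","side"):
    W=world(d[n]); m=(abs(W[...,2]-.146)<.004)&(W[...,0]>.4)&(W[...,0]<1)&(W[...,1]<.0)&(W[...,1]>-1)
    P=W[m][:,:2].astype(np.float32); print(n,m.sum(), cv2.minAreaRect(P), np.round(cv2.boxPoints(cv2.minAreaRect(P)),3).tolist())
    for lo,hi in((.029,.043),(.008,.043)):
      m=(W[...,2]>lo)&(W[...,2]<hi)&(W[...,0]>.3)&(W[...,0]<.85)
      nl,lab,st,ce=cv2.connectedComponentsWithStats(m.astype(np.uint8))
      for i in range(1,nl):
        if st[i,4]>60:
            P=W[lab==i]; r=cv2.minAreaRect(P[:,:2].astype(np.float32)); print(n,lo,st[i,:4],np.round(ce[i]),np.round(r[0],3),np.round(r[1],3),round(r[2],1),np.round(np.percentile(P[:,2],[5,50,95]),3))
E
```

```text
scene [((330, 200), [0.504, -0.139, 0.026]), ((325, 195), [0.525, -0.146, 0.035]), ((340, 205), [0.467, -0.133, 0.021]), ((378, 210), [0.36, -0.195, -0.001]), ((225, 235), [0.586, 0.31, 0.143]), ((205, 200), [0.722, 0.206, 0.147]), ((240, 200), [0.637, 0.166, 0.149]), ((275, 220), [0.52, 0.188, 0.135]), ((270, 255), [0.492, 0.266, 0.089]), ((275, 328), [0.401, 0.407, 0.018]), ((220, 315), [0.525, 0.436, 0.025]), ((300, 240), [0.507, 0.07, 0.002])]
side [((261, 306), [0.511, -0.179, 0.035]), ((245, 308), [0.476, -0.174, 0.026]), ((275, 306), [0.541, -0.173, 0.03]), ((188, 314), [0.356, -0.188, 0.023]), ((320, 180), [0.678, 0.219, 0.145]), ((270, 205), [0.54, 0.127, 0.118]), ((300, 190), [0.618, 0.159, 0.144])]
scene 466 ((0.6442552804946899, -0.4994237720966339), (0.4335995018482208, 0.9891345500946045), 1.3617873191833496) [[0.41600000858306885, -0.009999999776482582], [0.4390000104904175, -0.9990000128746033], [0.8730000257492065, -0.9890000224113464], [0.8489999771118164, 0.0]]
scene 0.029 [405  52  47   7] [428.  55.] [ 0.678 -2.464] [0.345 0.063] 0.4 [0.03  0.036 0.042]
scene 0.0
[... 4174 characters left out ...]
059] 58.4 [0.009 0.017 0.02 ]
side 0.008 [165 305  45  17] [187. 313.] [ 0.353 -0.179] [0.094 0.036] 1.2 [0.011 0.022 0.029]
side 0.008 [325 326  88  12] [369. 330.] [ 0.734 -0.239] [0.032 0.182] 85.4 [0.009 0.014 0.016]
side 0.008 [223 335  25  58] [233. 361.] [ 0.452 -0.327] [0.156 0.028] 77.4 [0.009 0.018 0.022]
side 0.008 [296 337  89  82] [349. 369.] [ 0.65  -0.367] [0.202 0.157] 85.6 [0.009 0.019 0.023]
side 0.008 [295 349  27  26] [307. 362.] [ 0.592 -0.333] [0.031 0.053] 63.4 [0.011 0.028 0.033]
side 0.008 [324 361  47  31] [347. 376.] [ 0.665 -0.368] [0.03  0.086] 56.1 [0.01  0.022 0.026]
side 0.008 [442 389  25  31] [454. 405.] [ 0.842 -0.453] [0.082 0.018] 88.8 [0.019 0.032 0.035]
```

View pics/sc_crop.png

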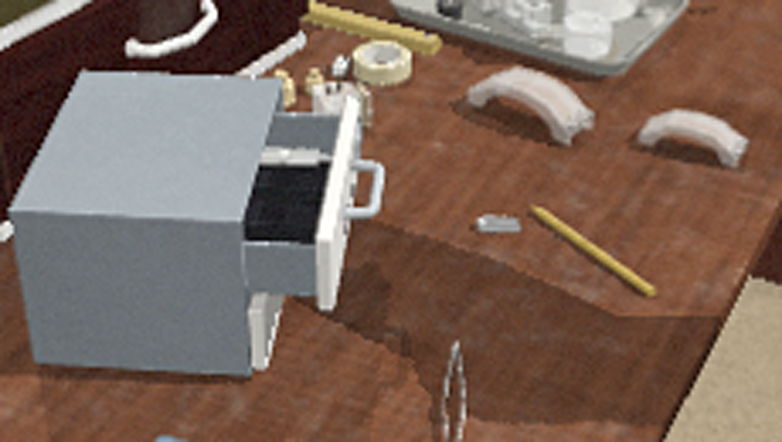

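View pics/si_crop.png

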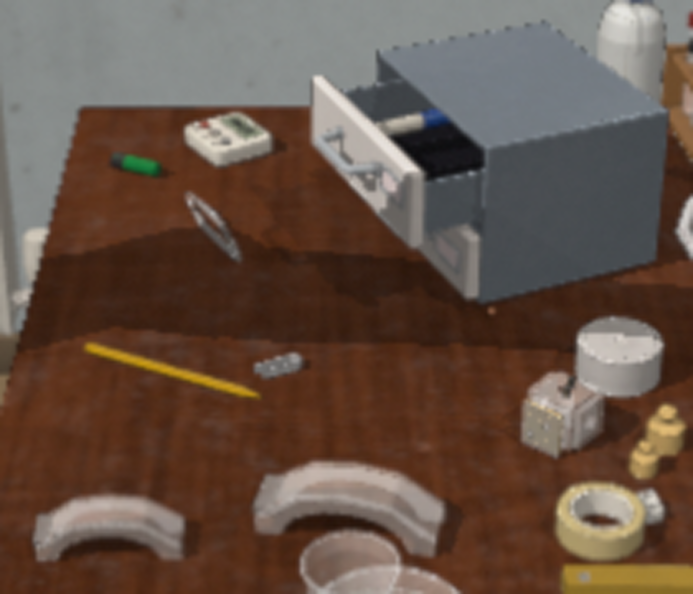

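The side crop shows the larger cassette near (350,505) in the crop, with the drawer part open and its middle lane empty (black floor). Next step: fit the unit's pose and the cassette's axis.

```bash
python3 - <<'E'
from h import *
d=pickle.load(open("d0.pkl","rb"))
for n in("scene","side"):
    W=world(d[n]); X,Y,Z=W[...,0],W[...,1],W[...,2]
    m=(abs(Z-.146)<.006)&(X>.5)&(X<.85)&(Y<.45)&(Y>.05)
    nl,lab,st,ce=cv2.connectedComponentsWithStats(m.astype(np.uint8)); i=1+np.argmax(st[1:,4])
    P=W[lab==i]; r=cv2.minAreaRect(P[:,:2].astype(np.float32)); print(n,"top",st[i,4],r,np.median(P[:,2])); print(np.round(cv2.boxPoints(r),3).tolist())
    # drawer front top edge
    m=(abs(Z-.133)<.006)&(X>.4)&(X<.6)&(Y<.4)&(Y>.05)
    r=cv2.minAreaRect(W[m][:,:2].astype(np.float32)); print(" front",m.sum(),r,np.round(cv2.boxPoints(r),3).tolist(),W[m][:,2].max())
    # side/front vertical faces of cassette
    m=(Z>.006)&(Z<.05)&(X>.42)&(X<.6)&(Y<-.1)&(Y>-.23)
    P=W[m]; r=cv2.minAreaRect(P[:,:2].astype(np.float32)); print(" cas",m.sum(),r,np.round(cv2.boxPoints(r),3).tolist())
    P=P[P[:,2]>.03]; c=P.mean(0); w,v=np.linalg.eigh(np.cov((P-c)[:,:2].T)); print(" top mean",c,np.degrees(np.arctan2(v[1,1],v[0,1])))
E
```

```text
scene top 2864 ((0.6565400958061218, 0.23088477551937103), (0.16671088337898254, 0.2051752358675003), 23.15868377685547) 0.14637291339902006
[[0.5400000214576721, 0.2919999957084656], [0.6200000047683716, 0.10400000214576721], [0.7739999890327454, 0.16899999976158142], [0.6930000185966492, 0.3580000102519989]]
 front 344 ((0.5311732292175293, 0.20819756388664246), (0.2341693639755249, 0.10616814345121384), 81.9527816772461) [[0.4620000123977661, 0.10000000149011612], [0.5669999718666077, 0.08500000089406967], [0.6000000238418579, 0.31700000166893005], [0.4950000047683716, 0.3319999873638153]] 0.13897204724621737
 cas 353 ((0.5077882409095764, -0.15548862516880035), (0.04724578931927681, 0.12175269424915314), 79.91424560546875) [[0.4440000057220459, -0.1679999977350235], [0.5640000104904175, -0.1889999955892563], [0.5720000267028809, -0.14300000667572021], [0.4519999921321869, -0.12200000137090683]]
 top mean [ 0.50758889 -0.15581945  0.03506818] 168.55623792748688
side top 2007 ((0.6561643481254578, 0.22608354687690735), (0.1692022681236267, 0.2085682600736618), 22.476594924926758) 0
[... 160 characters left out ...]
7220459, 0.35499998927116394]]
 front 206 ((0.5270499587059021, 0.18448007106781006), (0.06696469336748123, 0.21358822286128998), 5.654001235961914) [[0.4830000102519989, 0.28700000047683716], [0.5040000081062317, 0.07500000298023224], [0.5709999799728394, 0.0820000022649765], [0.550000011920929, 0.2939999997615814]] 0.13770074967832113
 cas 919 ((0.5090439915657043, -0.16148865222930908), (0.04641040787100792, 0.12312916666269302), 76.41803741455078) [[0.4440000057220459, -0.17000000178813934], [0.5630000233650208, -0.19900000095367432], [0.5740000009536743, -0.15299999713897705], [0.45500001311302185, -0.12399999797344208]]
 top mean [ 0.51110934 -0.16348292  0.03381491] 164.71707558981325
```

drive_tool:
  moves:
    - [2.9,-2.9,-1.2,0,1]
    - [2.9,-2.9,-1.2,0,1]
    - [2.9,-2.9,-1.2,0,1]
    - [2.9,-2.9,-1.2,0,1]
    - [2.9,-2.9,-1.2,0,1]
    - [2.9,-2.9,-1.2,0,1]
    - [2.9,-2.9,-1.2,0,1]
    - [2.9,-2.9,-1.2,0,1]

```text
time: 0.95
tcp_pos: [0.3689, -0.3027, 0.3269]
tcp_rot: [-0.0, 0.983, 0.186, -0.0]
wrist_force: [0.6, -0.0, -0.2]
opening: 0.999
grip_force: 0.0
```

drive_tool:
  moves:
    - [2.9,-2.9,0,0,1]
    - [2.9,-2.9,0,0,1]
    - [2.9,-2.9,0,0,1]
    - [2.9,-2.9,0,0,1]
    - [2.9,-2.9,0,0,1]
    - [2.9,-2.9,0,0,1]
    - [2.9,-2.9,0,0,0]
    - [0,0,0,0,-1]

```text
time: 1.75
tcp_pos: [0.4852, -0.035, 0.3264]
tcp_rot: [-0.002, 0.982, 0.19, 0.001]
wrist_force: [-0.2, -0.2, -0.2]
opening: 0.862
grip_force: 0.0
```

```bash
cat >> h.py <<'E'
def look(tag,show=True):
    from plant import env,cams
    s=env.observe(); pose=(rot(s["tcp_rot"]),np.array(s["tcp_pos"])); c=cams.capture("wrist")
    pickle.dump((c,pose),open(tag+".pkl","wb")); cv2.imwrite(f"pics/{tag}.png",c["frame"][:,:,::-1])
    return c,pose,world(c,pose)
def report():
    from plant import env
    s=env.observe(); R=rot(s["tcp_rot"])
    print("t",round(float(s["time"]),2),"tcp",np.round(s["tcp_pos"],4),"yaw",round(np.degrees(np.arctan2(R[1,0],R[0,0])),2),"tilt",np.round(R[:,2],3),"F",np.round(s["wrist_force"],1),"op",round(float(s["opening"]),3),"g",round(float(s["grip_force"]),1))
E
python3 - <<'E'
from h import *
report(); c,p,W=look("w1")
X,Y,Z=W[...,0],W[...,1],W[...,2]
print(np.nanmedian(Z[(X>.4)&(X<.6)&(Y<0)]))
m=(Z>.006)&(Z<.05)&(X>.42)&(X<.6)&(Y<-.1)&(Y>-.23)
print(m.sum(),cv2.minAreaRect(W[m][:,:2].astype(np.float32)))
m=(Z>.03)&(Z<.05)&(X>.42)&(X<.6)&(Y<-.1)&(Y>-.23)
print(m.sum(),cv2.minAreaRect(W[m][:,:2].astype(np.float32)),np.median(Z[m]))
m=(abs(Z-.146)<.005)&(X>.5)&(X<.85)&(Y<.45)&(Y>.05)
print("top",m.sum(),cv2.minAreaRect(W[m][:,:2].astype(np.float32)),np.round(cv2.boxPoints(cv2.minAreaRect(W[m][:,:2].astype(np.float32))),3).tolist())
E
```

```text
t 1.75 tcp [ 0.4852 -0.035   0.3264] yaw 21.96 tilt [ 0.001  0.003 -1.   ] F [-0.2 -0.2 -0.2] op 0.862 g 0.0
0.4126262110101844
2055 ((0.5087052583694458, -0.15928399562835693), (0.04007748141884804, 0.12199123203754425), 75.96988677978516)
1171 ((0.5094757676124573, -0.15945282578468323), (0.039850279688835144, 0.07359848916530609), 76.2529296875) 0.035020581773309745
top 6528 ((0.5924750566482544, 0.20251667499542236), (0.034296732395887375, 0.20083965361118317), 21.536375045776367) [[0.5400000214576721, 0.28999999165534973], [0.6129999756813049, 0.10300000011920929], [0.6449999809265137, 0.11500000208616257], [0.5720000267028809, 0.3019999861717224]]
```

View pics/w1.png

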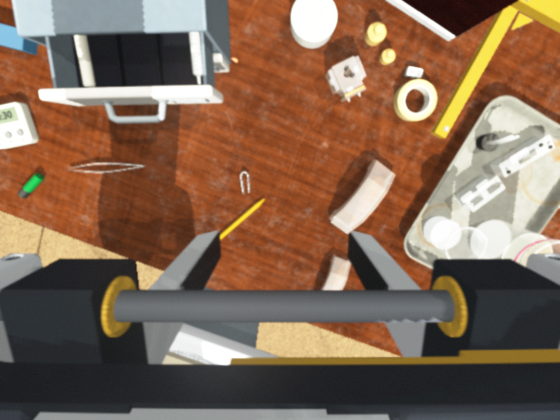

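The wrist view shows the drawer front bar across (40–222, 95) with the handle at (137,110), the cassette at (362,195), and the drawer lane black at (137,62). I'll fit the edges in the unit frame.

```bash
cat >> h.py <<'E'
def unitfit(W,zt=.146):
    X,Y,Z=W[...,0],W[...,1],W[...,2]
    m=(abs(Z-zt)<.005)&(X>.5)&(X<.85)&(Y<.45)&(Y>.05)
    P=W[m][:,:2]; out=[]
    yaw=np.radians(22)
    for it in range(4):
        ex=np.array([np.cos(yaw),np.sin(yaw)]); ey=np.array([-ex[1],ex[0]])
        a,b=P@ex,P@ey
        bins=np.arange(b.min()+.01,b.max()-.01,.006)
        q=np.array([(b0+.003,np.percentile(a[(b>=b0)&(b<b0+.006)],2)) for b0 in bins if ((b>=b0)&(b<b0+.006)).sum()>5])
        k=np.polyfit(q[:,0],q[:,1],1); r=q[:,1]-np.polyval(k,q[:,0]); q=q[abs(r)<.003]; k=np.polyfit(q[:,0],q[:,1],1)
        yaw-=np.arctan(k[0])
    return yaw,ex,ey,np.median(q[:,1]),np.percentile(b,[.5,99.5]),m.sum()
E
python3 - <<'E'
from h import *
c,p=pickle.load(open("w1.pkl","rb")); d=pickle.load(open("d0.pkl","rb"))
for n,W in (("wrist",world(c,p)),("scene",world(d["scene"])),("side",world(d["side"]))):
    yaw,ex,ey,a0,b,m=unitfit(W); bc=b.mean(); o=ex*a0+ey*bc
    print(n,np.degrees(yaw),"edge a",a0,"b",b,"mid front edge",o,m)
    P=W.reshape(-1,3); a=P[:,:2]@ex-a0; bb=P[:,:2]@ey-bc; z=P[:,2]
    s=(abs(bb)<.095)&(a<-.02)&(a>-.13)&(z>.127)&(z<.142); 
    h,e=np.histogram(a[s],np.arange(-.13,-.02,.003)); print(list(zip(np.round(e[:-1],3),h)), np.median(z[s]))
    s=(abs(bb)<.03)&(a<-.02)&(a>-.16)&(z>.106)&(z<.118); h,e=np.histogram(a[s],np.arange(-.16,-.02,.004)); print("handle",[(round(x,3),y) for x,y in zip(e,h) if y])
E
```

```text
wrist 22.748632540168114 edge a 0.6108911604527584 b [-0.14207466  0.05628644] mid front edge [0.57995674 0.19666748] 6528
[(np.float64(-0.13), np.int64(0)), (np.float64(-0.127), np.int64(0)), (np.float64(-0.124), np.int64(0)), (np.float64(-0.121), np.int64(0)), (np.float64(-0.118), np.int64(0)), (np.float64(-0.115), np.int64(0)), (np.float64(-0.112), np.int64(0)), (np.float64(-0.109), np.int64(0)), (np.float64(-0.106), np.int64(0)), (np.float64(-0.103), np.int64(0)), (np.float64(-0.1), np.int64(0)), (np.float64(-0.097), np.int64(0)), (np.float64(-0.094), np.int64(0)), (np.float64(-0.091), np.int64(0)), (np.float64(-0.088), np.int64(0)), (np.float64(-0.085), np.int64(0)), (np.float64(-0.082), np.int64(0)), (np.float64(-0.079), np.int64(0)), (np.float64(-0.076), np.int64(0)), (np.float64(-0.073), np.int64(0)), (np.float64(-0.07), np.int64(0)), (np.float64(-0.067), np.int64(0)), (np.float64(-0.064), np.int64(364)), (np.float64(-0.061), np.int64(486)), (np.float64(-0.058), np.int64(477)), (np.float64(-0.055), np.int64(469)), (np.float64(-0.052), np.int64(159)), (np.float64(-0.049), np.i
[... 338 characters left out ...]
np.int64(17)), (np.float64(-0.088), np.int64(164)), (np.float64(-0.084), np.int64(140)), (np.float64(-0.08), np.int64(28)), (np.float64(-0.076), np.int64(17)), (np.float64(-0.072), np.int64(11)), (np.float64(-0.068), np.int64(11)), (np.float64(-0.064), np.int64(68))]Traceback (most recent call last):
  File "<stdin>", line 4, in <module>
  File "h.py", line 41, in unitfit
    k=np.polyfit(q[:,0],q[:,1],1); r=q[:,1]-np.polyval(k,q[:,0]); q=q[abs(r)<.003]; k=np.polyfit(q[:,0],q[:,1],1)
                                                                                      ~~~~~~~~~~^^^^^^^^^^^^^^^^^
    raise TypeError("expected non-empty vector for x")
TypeError: expected non-empty vector for x
```

drive_tool:
  moves:
    - [2.48,-2.98,0,-0.75,-1]
    - [2.48,-2.98,0,0,-1]
    - [2.48,-2.98,0,0,-1]
    - [2.48,-2.98,0,0,-1]
    - [2.48,-2.98,0,0,-1]
    - [2.48,-2.98,0,0,-1]
    - [0,0,4,0,-1]
    - [0,0,4,0,-1]

```text
time: 2.6
tcp_pos: [0.5553, 0.18, 0.2461]
tcp_rot: [0.0, 0.981, 0.192, 0.001]
wrist_force: [-0.1, -1.1, -1.4]
opening: 0.142
grip_force: 0.0
```

```bash
cat >> h.py <<'E'
YAW=np.radians(22.75);EX=np.array([np.cos(YAW),np.sin(YAW)]);EY=np.array([-EX[1],EX[0]]);E0=np.array([.57996,.19667])
def rel():
    from plant import env
    s=env.observe(); v=np.array(s["tcp_pos"])[:2]-E0; print("unit a,b mm",np.round([v@EX*1e3,v@EY*1e3],1))
E
python3 -c "
from h import *
report();rel()"
```

```text
t 2.6 tcp [0.5553 0.18   0.2461] yaw 22.18 tilt [ 0.003  0.    -1.   ] F [-0.1 -1.1 -1.4] op 0.142 g 0.0
unit a,b mm [-29.2  -5.8]
```

drive_tool:
  moves:
    - [0.3,-0.5,3.7,-0.5,-1]
    - [0,0,3.7,0,-1]
    - [0,0,3.7,0,-1]
    - [-1,0,0,0,-1]
    - [-1,0,0,0,-1]
    - [-1,0,0,0,-1]
    - [-1,0,0,0,-1]
    - [-1,0,0,0,-1]

```text
time: 3.4
tcp_pos: [0.5097, 0.1665, 0.1374]
tcp_rot: [-0.0, 0.981, 0.196, 0.002]
wrist_force: [1.8, -0.5, 1.1]
opening: 0.004
grip_force: 1.0
```

drive_tool:
  moves:
    - [-0.7,0,0,0,-1]
    - [-0.4,0,0,0,-1]
    - [-0.3,0,0,0,-1]
    - [0,0,0,0,-1]
    - [0,0,0,0,-1]
    - [0,0,0,0,-1]
    - [0,0,0,0,-1]
    - [0,0,0,0,-1]

```text
time: 4.2
tcp_pos: [0.4972, 0.1619, 0.1357]
tcp_rot: [-0.0, 0.98, 0.197, 0.001]
wrist_force: [5.2, 1.8, 3.2]
opening: 0.005
grip_force: 2.6
```

```bash
python3 -c "
from h import *
report();rel()"
```

```text
t 4.2 tcp [0.4972 0.1619 0.1357] yaw 22.67 tilt [ 0.002  0.001 -1.   ] F [5.2 1.8 3.2] op 0.005 g 2.6
unit a,b mm [-89.8  -0.1]
```

drive_tool:
  moves:
    - [-0.3,0,0,0,-1]
    - [-0.3,0,0,0,-1]
    - [0,0,0,0,-1]
    - [0,0,0,0,-1]
    - [0,0,0,0,-1]
    - [0,0,0,0,-1]
    - [0,0,0,0,-1]
    - [0,0,0,0,-1]

```text
time: 5.0
tcp_pos: [0.497, 0.1619, 0.136]
tcp_rot: [-0.002, 0.98, 0.197, 0.007]
wrist_force: [14.4, 5.5, -8.8]
opening: 0.006
grip_force: 8.1
```

```bash
python3 -c "
from h import *
report();rel()"
```

```text
t 5.0 tcp [0.497  0.1619 0.136 ] yaw 22.68 tilt [ 0.012  0.006 -1.   ] F [14.4  5.5 -8.8] op 0.006 g 8.1
unit a,b mm [-90.  -0.]
```

drive_tool:
  moves:
    - [1.5,0,0,0,-1]
    - [0.5,0,0,0,-1]
    - [0,0,-4,0,-1]
    - [0,0,-4,0,0]
    - [0,0,-4,4,0.4]
    - [0,4,-1,8,0.6]
    - [0,4,0,8,0.6]
    - [0,4,0,8,0.6]

```text
time: 5.8
tcp_pos: [0.5296, 0.0481, 0.265]
tcp_rot: [0.0, 0.999, -0.049, -0.002]
wrist_force: [0.6, 0.0, 0.1]
opening: 0.395
grip_force: 0.0
```

```bash
cat >> h.py <<'E'
def to(x,y,yawdeg,z=None):
    "shift in tool axes (cm) and turn to reach"
    from plant import env
    s=env.observe(); R=rot(s["tcp_rot"]); p=np.array(s["tcp_pos"])
    d=np.array([x,y,p[2] if z is None else z])-p; yw=np.degrees(np.arctan2(R[1,0],R[0,0]))
    for nm,yy in(("before turn",yw),("after turn",yawdeg)):
        c,sn=np.cos(np.radians(yy)),np.sin(np.radians(yy))
        print(nm,"shift cm",np.round([100*(d[0]*c+d[1]*sn),100*(d[0]*sn-d[1]*c),-100*d[2]],2),"turn",round(yw-yawdeg,2))
E
python3 -c "
from h import *
report();rel(); to(.4857,-.1536,-14,.20)"
```

```text
t 5.8 tcp [0.5296 0.0481 0.265 ] yaw -5.63 tilt [-0.003 -0.    -1.   ] F [0.6 0.  0.1] op 0.395 g 0.0
unit a,b mm [-103.9 -117.5]
before turn shift cm [-2.39 20.5   6.5 ] turn 8.37
after turn shift cm [ 0.62 20.63  6.5 ] turn 8.37
```

drive_tool:
  moves:
    - [0,0,0,8.4,0.6]
    - [0.1,4,1,0,0.6]
    - [0.1,4,1,0,0.6]
    - [0.1,4,1,0,0.6]
    - [0.1,4,1,0,0.6]
    - [0.1,4,1,0,0.6]
    - [0,0,0,0,0.6]
    - [0,0,0,0,0.6]

```text
time: 6.6
tcp_pos: [0.4863, -0.1459, 0.2145]
tcp_rot: [-0.0, 0.993, -0.121, -0.002]
wrist_force: [0.4, 0.6, -0.2]
opening: 0.801
grip_force: 0.0
```

```bash
python3 - <<'E'
from h import *
report(); to(.4857,-.1536,-14,.028+.0)
c,p,W=look("w2"); X,Y,Z=W[...,0],W[...,1],W[...,2]
for lo in(.006,.03):
    m=(Z>lo)&(Z<.05)&(X>.42)&(X<.6)&(Y<-.1)&(Y>-.23)
    print(m.sum(),cv2.minAreaRect(W[m][:,:2].astype(np.float32)),np.percentile(Z[m],[5,50,95]))
E
```

```text
t 6.6 tcp [ 0.4863 -0.1459  0.2145] yaw -13.88 tilt [-0.004  0.002 -1.   ] F [ 0.4  0.6 -0.2] op 0.801 g 0.0
before turn shift cm [ 0.13  0.76 18.65] turn 0.12
after turn shift cm [ 0.13  0.76 18.65] turn 0.12
3487 ((0.5084971785545349, -0.1594921052455902), (0.038992803543806076, 0.12152007222175598), 76.1946792602539) [0.01734154 0.03314405 0.03727616]
2102 ((0.5104685425758362, -0.1601543426513672), (0.038756392896175385, 0.07479790598154068), 75.69742584228516) [0.03115736 0.03516172 0.03761331]
```

drive_tool:
  moves:
    - [0.1,0.75,2,0,0.6]
    - [0,0,4,0,0.6]
    - [0,0,4,0,0.6]
    - [0,0,4,0,0.6]
    - [0,0,3.4,0,0.6]
    - [0,0,0,0,0.6]
    - [0,0,0,0,0]
    - [0,0,0,0,-1]
  squeeze: 8

```text
time: 7.45
tcp_pos: [0.4891, -0.1529, 0.0432]
tcp_rot: [0.0, 0.993, -0.119, 0.001]
wrist_force: [-0.1, 0.5, 0.0]
opening: 0.669
grip_force: 0.0
```

drive_tool:
  moves:
    - [0,0,0,0,-1]
    - [0,0,0,0,-1]
    - [0,0,0,0,-1]
    - [0,0,0,0,-1]
    - [0,0,-0.5,0,-1]
    - [0,0,-1,0,-1]
    - [0,0,-1.5,0,-1]
    - [0,0,-2,0,-1]

```text
time: 8.25
tcp_pos: [0.487, -0.1532, 0.0919]
tcp_rot: [-0.0, 0.993, -0.12, -0.001]
wrist_force: [0.5, 0.4, -1.4]
opening: 0.415
grip_force: 8.0
```

```bash
cat >> h.py <<'E'
def cas(tag):
    "cassette held: tool-frame points; tilt from block top vs tool x"
    c,p,W=look(tag); T=(W-p[1])@p[0]
    m=(abs(T[...,1])<.015)&(abs(T[...,0])<.13)&(T[...,2]>-.03)&(T[...,2]<.12)
    x=T[...,0][m];z=T[...,2][m]
    for a in np.arange(-.06,.125,.01):
        k=(x>=a)&(x<a+.01)
        if k.sum()>5: print(round(a*1e3+5),"mm z",np.round(np.percentile(z[k],[5,50])*1e3,1),end="; ")
    print()
E
python3 - <<'E'
from h import *
report(); cas("w3")
E
```

```text
t 8.25 tcp [ 0.487  -0.1532  0.0919] yaw -13.74 tilt [-0.002  0.    -1.   ] F [ 0.5  0.4 -1.4] op 0.415 g 8.0
-35 mm z [22.3 22.5]; -25 mm z [17.8 20.8]; -15 mm z [11. 14.]; -5 mm z [7.6 8.9]; 5 mm z [6.4 7.5]; 15 mm z [5.1 6.2]; 25 mm z [4.7 5.7]; 35 mm z [5.7 6.9]; 45 mm z [7.  8.3]; 55 mm z [ 8.7 11. ]; 65 mm z [14.4 17.6]; 75 mm z [21.  24.3]; 85 mm z [27.4 29.5]; 95 mm z [91.3 92.5]; 105 mm z [91.3 92.5]; 115 mm z [91.1 92.3]; 125 mm z [91.  92.3];
```

drive_tool:
  moves:
    - [0,0,-4,0,-1]
    - [0,0,-4,0,-1]
    - [0,0,-4,0,-1]
    - [0,0,-3,-7.3,-1]
    - [0,0,0,-7.3,-1]
    - [0,0,0,-7.3,-1]
    - [0,0,0,-7.3,-1]
    - [0,0,0,-7.3,-1]

```text
time: 9.1
tcp_pos: [0.4873, -0.1534, 0.2416]
tcp_rot: [0.0, 0.98, 0.2, -0.0]
wrist_force: [-0.3, 0.2, -2.3]
opening: 0.411
grip_force: 8.0
```

```bash
python3 - <<'E'
from h import *
report(); to(.4988,.1626,22.75,.235)
E
```

```text
t 9.1 tcp [ 0.4873 -0.1534  0.2416] yaw 23.06 tilt [-0. -0. -1.] F [-0.3  0.2 -2.3] op 0.411 g 8.0
before turn shift cm [ 13.44 -28.62   0.66] turn 0.31
after turn shift cm [ 13.28 -28.7    0.66] turn 0.31
```

drive_tool:
  moves:
    - [1.85,-4.1,0,0.3,-1]
    - [1.85,-4.1,0,0,-1]
    - [1.85,-4.1,0,0,-1]
    - [1.85,-4.1,0,0,-1]
    - [1.85,-4.1,0,0,-1]
    - [1.85,-4.1,0,0,-1]
    - [1.85,-4.1,0,0,-1]
    - [0,0,0,0,-1]

```text
time: 9.9
tcp_pos: [0.4965, 0.1695, 0.2417]
tcp_rot: [-0.003, 0.98, 0.2, 0.001]
wrist_force: [-0.1, -0.8, -1.9]
opening: 0.415
grip_force: 8.0
```

```bash
python3 - <<'E'
from h import *
report(); rel(); c,p,W=look("w4")
P=W.reshape(-1,3); v=P[:,:2]-E0; a=v@EX; b=v@EY; z=P[:,2]
T=((P-p[1])@p[0])
# front, sheet edge, cassette extents
s=(abs(b)<.09)&(abs(b)>.035)&(a<-.05)&(a>-.16)&(abs(z-.134)<.005); print("front a",np.percentile(a[s],[1,99]),s.sum())
s=(abs(b)<.09)&(a<.08)&(a>-.03)&(abs(z-.146)<.004); print("sheet a",np.percentile(a[s],[.5]),s.sum(), np.percentile(b[s],[1,99]))
s=(abs(T[:,1])<.03)&(T[:,2]>-.01)&(T[:,2]<.045)&(T[:,0]>.02)&(T[:,0]<.11); print("cas nose a",np.percentile(a[s],[50,99,99.8]),"b",np.percentile(b[s],[2,98]))
# divider / lane
for bb in np.arange(-.04,.041,.002):
    s=(abs(b-bb)<.001)&(a<-.01)&(a>-.03)&(z<.12)
    if s.sum()>3: print(round(bb*1e3),round(np.median(z[s])*1e3,1),end=" | ")
E
```

```text
t 9.9 tcp [0.4965 0.1695 0.2417] yaw 23.08 tilt [ 0.001  0.005 -1.   ] F [-0.1 -0.8 -1.9] op 0.415 g 8.0
unit a,b mm [-87.4   7.2]
front a [-0.11067794 -0.09968533] 1354
sheet a [0.00051607] 25296 [-0.08822419  0.08813641]
cas nose a [-0.0376458  -0.00714397 -0.00654966] b [-0.01185062  0.025462  ]
-40 80.1 | -38 80.3 | -36 80.5 | -34 80.5 | -32 80.4 | -30 80.6 | -28 80.6 |
```

View pics/w4.png

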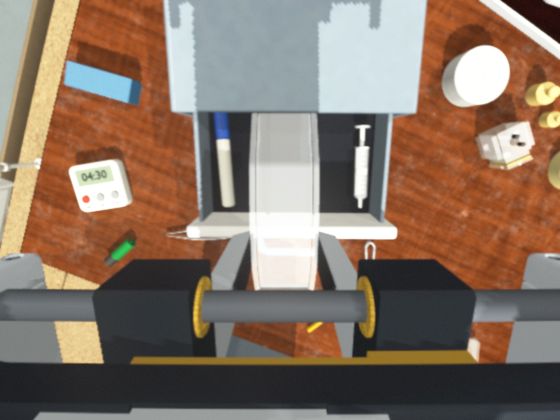

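The wrist view shows the drawer fully out, with the front bar at rows 215–235. The cassette, at columns 250–320, hangs over the lane about 7 mm to the left. The sheet edge is at row 110. I'll correct sideways, then ease the grip to see whether the cassette droops.

drive_tool:
  moves:
    - [0,0.7,0,0.3,-1]
    - [0,0,2,0,-1]
    - [0,0,2,0,-1]
    - [0,0,0,0,-1]
    - [0,0,0,0,-1]
    - [0,0,0,0,-1]
    - [0,0,0,0,-1]
    - [0,0,0,0,-1]
  squeeze: 3

```text
time: 10.75
tcp_pos: [0.5006, 0.1548, 0.2022]
tcp_rot: [-0.0, 0.981, 0.192, 0.001]
wrist_force: [0.0, 0.7, -2.1]
opening: 0.413
grip_force: 3.0
```

```bash
python3 - <<'E'
from h import *
report(); rel(); cas("w5")
E
```

```text
t 10.75 tcp [0.5006 0.1548 0.2022] yaw 22.15 tilt [ 0.001  0.    -1.   ] F [ 0.   0.7 -2.1] op 0.413 g 3.0
unit a,b mm [-89.4  -7.9]
-25 mm z [ 9.5 10.4]; -15 mm z [8.3 9.4]; -5 mm z [7.6 8.8]; 5 mm z [ 9.8 11.7]; 15 mm z [13. 15.]; 25 mm z [16.4 19.1]; 35 mm z [22.5 25.4]; 45 mm z [28.9 32. ]; 55 mm z [38.  45.2]; 65 mm z [54.3 59. ]; 75 mm z [109.4 110.7]; 85 mm z [55.9 59.3]; 95 mm z [55.  56.3]; 105 mm z [55.  56.1]; 115 mm z [54.9 56. ]; 125 mm z [55.  56.1];
```

drive_tool:
  moves:
    - [0,-0.8,0,-0.6,-1]
    - [0,0,0,0,-1]
    - [0,0,0,0,-1]
    - [0,0,0,0,-1]
    - [0,0,0,0,-1]
    - [0,0,0,0,-1]
    - [0,0,0,0,-1]
    - [0,0,0,0,-1]
  squeeze: 10

```text
time: 11.6
tcp_pos: [0.4972, 0.1622, 0.2015]
tcp_rot: [0.0, 0.98, 0.197, 0.0]
wrist_force: [-0.1, -0.2, -0.9]
opening: 0.415
grip_force: 10.0
```

```bash
cat >> h.py <<'E'
from scipy.optimize import least_squares
from scipy.interpolate import interp1d
def prof(tag):
    c,p=pickle.load(open(tag+".pkl","rb")); T=(world(c,p)-p[1])@p[0]
    m=(abs(T[...,1])<.012)&(T[...,0]>-.045)&(T[...,0]<.1)&(T[...,2]>-.03)&(T[...,2]<.09)
    P=np.c_[T[...,0][m],T[...,2][m]]*1e3
    # lower envelope (topmost surface) only
    xs=np.arange(-44,100,2.); q=[(x+1,np.percentile(P[(P[:,0]>=x)&(P[:,0]<x+2),1],20)) for x in xs if ((P[:,0]>=x)&(P[:,0]<x+2)).sum()>4]
    return np.array(q)
def tiltfit(tag,maxz=50):
    A=prof("w3");A=A[(A[:,0]>-38)&(A[:,0]<85)&(A[:,1]<32)]; B=prof(tag); B=B[B[:,1]<maxz]
    from scipy.spatial import cKDTree
    Ai=np.c_[np.interp(np.linspace(0,1,600),np.linspace(0,1,len(A)),A[:,0]),np.interp(np.linspace(0,1,600),np.linspace(0,1,len(A)),A[:,1])]
    t=cKDTree(Ai)
    best=None
    for th0 in(0,15,30,45,60):
        def f(v):
            c,s=np.cos(v[0]),np.sin(v[0]); Q=(B-[v[1],v[2]])@np.array([[c,-s],[s,c]])
            # Q = R^-1 (B - t); nose-down positive (z down tool)
            return np.minimum(t.query(Q)[0],6)
        r=least_squares(f,[np.radians(th0),0,0],x_scale=[.1,5,5],diff_step=1e-3)
        if best is None or r.cost<best.cost: best=r
    v=best.x; c,s=np.cos(v[0]),np.sin(v[0]); M=np.array([[c,-s],[s,c]])
    loc=lambda x,z:(np.array([x,z])@M.T+v[1:])
    # w3 local: nose/tail bottoms at x=23+-60, underside z=43 (tool mm)
    k={"nose_bot":(83,43),"tail_bot":(-37,43),"nose_top":(83,29),"blk_front_top":(58,5),"blk_rear_top":(-12,5),"mid_bot":(23,43)}
    print("tilt",round(np.degrees(v[0]),1),"cost",round(best.cost,1),len(B),{n:np.round(loc(*p),1).tolist() for n,p in k.items()})
    return v
E
python3 - <<'E'
from h import *
report(); rel(); look("w6"); tiltfit("w3"); tiltfit("w5"); tiltfit("w6")
E
```

```text
t 11.6 tcp [0.4972 0.1622 0.2015] yaw 22.76 tilt [ 0. -0. -1.] F [-0.1 -0.2 -0.9] op 0.415 g 10.0
unit a,b mm [-89.7   0.2]
tilt 0.0 cost 0.1 57 {'nose_bot': [83.0, 43.0], 'tail_bot': [-37.0, 43.0], 'nose_top': [83.0, 29.0], 'blk_front_top': [58.0, 5.0], 'blk_rear_top': [-12.0, 5.0], 'mid_bot': [23.0, 43.0]}
tilt 24.7 cost 0.6 42 {'nose_bot': [61.0, 76.6], 'tail_bot': [-48.0, 26.5], 'nose_top': [66.9, 63.9], 'blk_front_top': [54.2, 31.6], 'blk_rear_top': [-9.4, 2.4], 'mid_bot': [6.5, 51.5]}
tilt 24.8 cost 0.4 42 {'nose_bot': [61.1, 76.8], 'tail_bot': [-47.8, 26.4], 'nose_top': [67.0, 64.1], 'blk_front_top': [54.4, 31.8], 'blk_rear_top': [-9.2, 2.4], 'mid_bot': [6.6, 51.6]}
```

Drooped to a clean 24.8° and held there. I'll enter along the slant.

drive_tool:
  moves:
    - [0.6,0,0.95,0,-1]
    - [0.6,0,0.95,0,-1]
    - [0.57,0,0.95,0,-1]
    - [0,0,0,0,-1]
    - [0,0,0,0,-1]
    - [0,0,0,0,-1]
    - [0,0,0,0,-1]
    - [0,0,0,0,-1]

```text
time: 12.45
tcp_pos: [0.5135, 0.1691, 0.1734]
tcp_rot: [-0.0, 0.98, 0.197, 0.0]
wrist_force: [-0.3, 0.8, -1.4]
opening: 0.417
grip_force: 10.0
```

```bash
python3 - <<'E'
from h import *
report(); rel(); look("w7"); tiltfit("w7")
E
```

```text
t 12.45 tcp [0.5135 0.1691 0.1734] yaw 22.76 tilt [ 0.001  0.    -1.   ] F [-0.3  0.8 -1.4] op 0.417 g 10.0
unit a,b mm [-71.9   0.2]
tilt 25.0 cost 252.4 56 {'nose_bot': [61.1, 76.9], 'tail_bot': [-47.7, 26.3], 'nose_top': [67.0, 64.3], 'blk_front_top': [54.4, 31.9], 'blk_rear_top': [-9.0, 2.4], 'mid_bot': [6.7, 51.6]}
```

drive_tool:
  moves:
    - [0.6,0,0.28,0,-1]
    - [0.6,0,0.28,0,-1]
    - [0.5,0,0.3,0,-1]
    - [0.35,0,0.1,0,-1]
    - [0.35,0,0.1,0,-1]
    - [0,0,0,0,-1]
    - [0,0,0,0,-1]
    - [0,0,0,0,-1]

```text
time: 13.3
tcp_pos: [0.5354, 0.1783, 0.1624]
tcp_rot: [0.0, 0.98, 0.197, -0.0]
wrist_force: [-0.2, -0.2, -1.3]
opening: 0.415
grip_force: 10.0
```

```bash
python3 - <<'E'
from h import *
report(); rel(); look("w8"); tiltfit("w8",35)
E
```

```text
t 13.3 tcp [0.5354 0.1783 0.1624] yaw 22.76 tilt [-0. -0. -1.] F [-0.2 -0.2 -1.3] op 0.415 g 10.0
unit a,b mm [-48.2   0.3]
tilt 24.6 cost 468.4 63 {'nose_bot': [60.9, 76.5], 'tail_bot': [-48.2, 26.5], 'nose_top': [66.7, 63.8], 'blk_front_top': [54.0, 31.6], 'blk_rear_top': [-9.6, 2.4], 'mid_bot': [6.3, 51.5]}
```

drive_tool:
  moves:
    - [0,0,0.5,0,-1]
    - [-0.05,0,0.5,0,-1]
    - [-0.1,0,0.5,0,-1]
    - [-0.1,0,0.5,0,-1]
    - [-0.1,0,0.5,0,-1]
    - [-0.1,0,0.5,0,-1]
    - [-0.05,0,0.4,0,-1]
    - [0,0,0,0,-1]
  squeeze: 3

```text
time: 14.15
tcp_pos: [0.5308, 0.1764, 0.1277]
tcp_rot: [0.0, 0.98, 0.197, -0.0]
wrist_force: [-0.3, 0.2, -2.2]
opening: 0.417
grip_force: 3.0
```

```bash
python3 - <<'E'
from h import *
report(); rel(); look("w9"); tiltfit("w9",35)
E
```

```text
t 14.15 tcp [0.5308 0.1764 0.1277] yaw 22.77 tilt [-0.001 -0.    -1.   ] F [-0.3  0.2 -2.2] op 0.417 g 3.0
unit a,b mm [-53.2   0.3]
tilt 1.2 cost 432.7 67 {'nose_bot': [79.1, 47.2], 'tail_bot': [-40.9, 44.7], 'nose_top': [79.4, 33.2], 'blk_front_top': [54.9, 8.7], 'blk_rear_top': [-15.1, 7.3], 'mid_bot': [19.1, 46.0]}
```

View pics/w9.png

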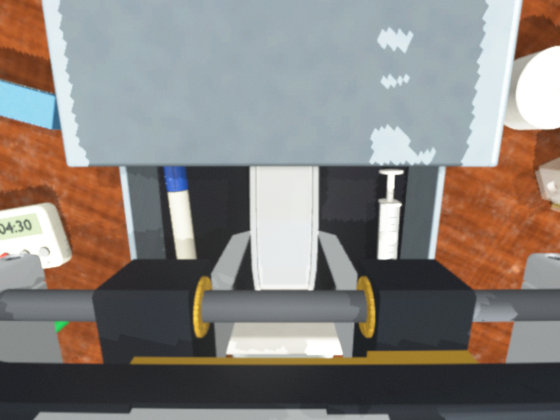

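The cassette lies almost flat in the lane, at columns 250–318. I'll release it and lift.

drive_tool:
  moves:
    - [0,0,0.1,0,-1]
    - [0,0,0,0,0.1]
    - [0,0,0,0,0.1]
    - [0,0,0,0,0.1]
    - [0,0,0,0,0.1]
    - [0,0,-2,0,0.1]
    - [0,0,-4,0,0.1]
    - [0,0,-4,0,0.1]

```text
time: 15.0
tcp_pos: [0.5304, 0.1763, 0.2281]
tcp_rot: [0.0, 0.98, 0.197, -0.001]
wrist_force: [0.6, 0.8, -0.4]
opening: 0.554
grip_force: 0.0
```

drive_tool:
  moves:
    - [-3,0,-3,0,-1]
    - [-4,0,0,0,-1]
    - [-4,0,0,0,-1]
    - [0,0,0,0,-1]
    - [0,0,0,0,-1]
    - [0,0,0,0,-1]
    - [0,0,0,0,-1]
    - [0,0,0,0,-1]

```text
time: 15.8
tcp_pos: [0.4303, 0.1343, 0.2572]
tcp_rot: [-0.0, 0.98, 0.197, 0.0]
wrist_force: [-0.1, 0.2, -0.2]
opening: 0.007
grip_force: 0.0
```

```bash
cat >> h.py <<'E'
def inlane(tag):
    c,p,W=look(tag); P=W.reshape(-1,3); v=P[:,:2]-E0; a=v@EX; b=v@EY; z=P[:,2]
    s=(abs(b)<.09)&(a<0)&(a>-.16)&(abs(z-.134)<.004); print("front a",np.percentile(a[s],[1,99])*1e3,s.sum())
    s=(abs(b)<.035)&(a<-.004)&(a>-.095)&(z>.094)&(z<.128); print("cas n",s.sum(),"a",np.percentile(a[s],[.5,99.5])*1e3,"b",np.percentile(b[s],[1,99])*1e3)
    for a0 in range(-100,5,8):
        k=(abs(b)<.012)&(abs(a*1e3-a0-4)<4)
        if k.sum()>5: print(a0+4,round(np.median(z[k])*1e3,1),end=" | ")
    print()
E
python3 - <<'E'
from h import *
report(); rel(); inlane("w10")
E
```

```text
t 15.8 tcp [0.4303 0.1343 0.2572] yaw 22.77 tilt [-0.  0. -1.] F [-0.1  0.2 -0.2] op 0.007 g 0.0
unit a,b mm [-162.1    0.4]
front a [-111.20916193 -100.11122725] 2513
cas n 4152 a [-94.60850215  -4.34900684] b [-19.34909472  18.89196089]
-96 97.8 | -88 99.8 | -80 102.3 | -72 107.8 | -64 112.6 | -56 114.2 | -48 115.2 | -40 116.3 | -32 116.9 | -24 115.9 | -16 114.9 | -8 113.7 | 0 142.7 | 8 145.7 |
```

View pics/w10.png

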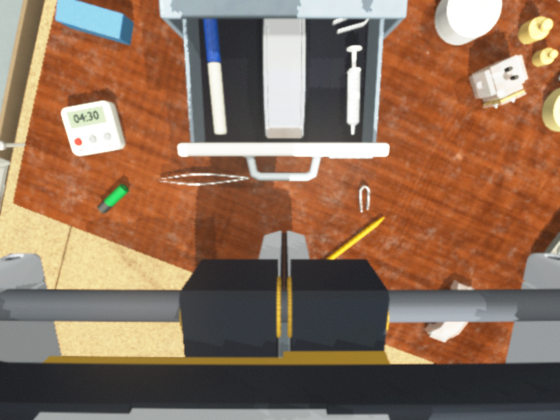

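The cassette lies flat and centred in the lane at (284,75), and the drawer is still out 100 mm. Now I'll shut the drawer by pushing on the handle bar with closed fingers.

drive_tool:
  moves:
    - [0,0,4.4,0,-1]
    - [0,0,4.4,0,-1]
    - [0,0,4.4,0,-1]
    - [0,0,0,0,-1]
    - [0.5,0,0,0,-1]
    - [0.6,0,0,0,-1]
    - [0.7,0,0,0,-1]
    - [0.8,0,0,0,-1]

```text
time: 16.65
tcp_pos: [0.4545, 0.1442, 0.1271]
tcp_rot: [-0.0, 0.98, 0.197, 0.001]
wrist_force: [-1.0, -0.8, 1.7]
opening: 0.003
grip_force: 0.9
```

drive_tool:
  moves:
    - [0.8,0,0,0,-1]
    - [0.8,0,0,0,-1]
    - [0.8,0,0,0,-1]
    - [0.8,0,0,0,-1]
    - [0.8,0,0,0,-1]
    - [0.8,0,0,0,-1]
    - [0.8,0,0,0,-1]
    - [0.4,0,0,0,-1]

```text
time: 17.45
tcp_pos: [0.5099, 0.1676, 0.1253]
tcp_rot: [-0.0, 0.98, 0.197, 0.0]
wrist_force: [-2.0, -0.8, 0.8]
opening: 0.005
grip_force: 0.8
```

```bash
python3 - <<'E'
from h import *
report(); rel(); inlane("w11")
E
```

```text
t 17.45 tcp [0.5099 0.1676 0.1253] yaw 22.77 tilt [ 0.001  0.    -1.   ] F [-2.  -0.8  0.8] op 0.005 g 0.8
unit a,b mm [-75.8   0.3]
front a [-67.03493382 -28.93614884] 8794
cas n 5537 a [-68.45272009  -4.21029314] b [-33.43609698  33.84727372]
-88 -0.7 | -80 -0.4 | -72 126.1 | -64 125.8 | -56 231.6 | -48 221.8 | -40 214.0 | -32 133.2 | -24 99.5 | -16 99.9 | -8 103.3 | 0 111.0 | 8 146.3 |
```

drive_tool:
  moves:
    - [0.6,0,0,0,-1]
    - [0.6,0,0,0,-1]
    - [0.5,0,0,0,-1]
    - [0.5,0,0,0,-1]
    - [0.5,0,0,0,-1]
    - [0.4,0,0,0,-1]
    - [0.2,0,0,0,-1]
    - [0,0,0,0,-1]

```text
time: 18.3
tcp_pos: [0.537, 0.179, 0.1251]
tcp_rot: [0.001, 0.98, 0.197, -0.003]
wrist_force: [-6.4, -3.0, 5.6]
opening: 0.007
grip_force: 3.7
```

```bash
python3 - <<'E'
from h import *
report(); rel()
E
```

```text
t 18.3 tcp [0.537  0.179  0.1251] yaw 22.76 tilt [-0.005 -0.002 -1.   ] F [-6.4 -3.   5.6] op 0.007 g 3.7
unit a,b mm [-46.4   0.3]
```

Nearly home; I'll push a bit more to be sure, then back off and check.

drive_tool:
  moves:
    - [0.3,0,0,0,-1]
    - [0.2,0,0,0,-1]
    - [0,0,0,0,-1]
    - [0,0,0,0,-1]
    - [0,0,0,0,-1]
    - [-1.5,0,0,0,-1]
    - [-3,0,0,0,-1]
    - [-4,0,0,0,-1]

```text
time: 19.1
tcp_pos: [0.4676, 0.1501, 0.1257]
tcp_rot: [-0.001, 0.98, 0.197, 0.003]
wrist_force: [0.2, 0.0, 1.0]
opening: 0.004
grip_force: 0.0
```

drive_tool:
  moves:
    - [-2,0,0,0,-1]
    - [-1,0,-4,0,-1]
    - [0,0,-4,0,-1]
    - [0,0,-4,0,-1]
    - [0,0,0,0,-1]
    - [0,0,0,0,-1]
    - [0,0,0,0,-1]
    - [0,0,0,0,-1]

```text
time: 19.9
tcp_pos: [0.4373, 0.1372, 0.2442]
tcp_rot: [0.0, 0.98, 0.197, -0.001]
wrist_force: [0.4, -0.5, -0.7]
opening: 0.004
grip_force: 0.0
```

```bash
python3 - <<'E'
from h import *
report(); rel(); c,p,W=look("w12"); P=W.reshape(-1,3); v=P[:,:2]-E0; a=v@EX; b=v@EY; z=P[:,2]
s=(abs(b)<.09)&(a<.02)&(a>-.1)&(abs(z-.134)<.004); print("front a",np.percentile(a[s],[1,5,50,95,99])*1e3,s.sum())
s=(abs(b)<.028)&(a>-.08)&(a<-.015)&(abs(z-.112)<.005); print("bar a",np.percentile(a[s],[5,50,95])*1e3,s.sum())
s=(abs(b)<.09)&(a<.05)&(a>-.01)&(abs(z-.146)<.003); print("sheet",np.percentile(a[s],[.5])*1e3)
E
```

```text
t 19.9 tcp [0.4373 0.1372 0.2442] yaw 22.77 tilt [-0.002 -0.001 -1.   ] F [ 0.4 -0.5 -0.7] op 0.004 g 0.0
unit a,b mm [-154.5    0.3]
front a [-12.14262366 -11.71977468  -6.6971934   -0.71193017  -0.06953204] 3705
bar a [-37.47387923 -34.66222548 -30.53390375] 573
sheet [-0.39595928]
```

View pics/w12.png

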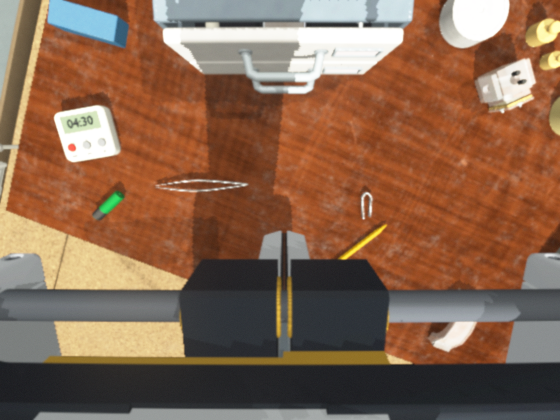

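The picture shows the drawer front flush with the unit at rows 25–60, held after I let go, and the bystanders untouched. The front measures 0 mm out. Handing in.

```bash
python3 -c "
from plant import env
print(env.job_done())"
```

```text
the job is handed in; nothing more can be done
None
```

The job is handed in: the cassette went into the middle lane flat and right way up, and the top drawer is fully home and stayed there after I let go. The bystanders were not touched. The hand-in returned no verdict.

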